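Close the drying tin and break the desiccator open

TASK

Close the tin of oven-dried beans where it stands by setting its loose metal lid on it, squarely and fully down, and let go of it. Then take the desiccator's dome lid by its knob, pull it free of its sticky rubber ring without jerking it away, and raise it straight up and level until it is open by about 45 mm, just enough for me to slip the tin in underneath and no more, so that the dry air stays in. Finish while still holding the lid there in the gripper, steady and clear of the base; do not put it down, and leave the flask, slide box and beaker where they are.

Things in the scene. Friction and masses are not known exactly. Their poses are not given: they have to be found in the camera images.
- tin_lid_mid (a point): Lid of the drying tin: a loose shallow metal cap, 60 mm across and 11 mm high, 25 g, lying on the bench with its open side down. Inside it is 56 mm across and 9 mm deep (top 2 mm thick). The point is the centre of the cap, half-way up (5.5 mm above its lower edge); z is up through its top.
- tin_rim (a point): Drying tin: an open round metal tin, 51 mm across (narrowing to 48 at the rim), 26 mm high, about 90 g, loose on the bench, a few beans in it. The point is the centre of its open mouth, level with the rim. The lid slips over the outside with 2.5 mm of play all round; fully down, the inside of its top rests on the rim and the lid's centre lies 3.5 mm below this point.
- desiccator_seat (a point): Desiccator base: a heavy white plastic bowl that does not move, foot 120 mm across, with a flange 192 mm across whose flat top is 108 mm above the bench and carries a black rubber ring. The point is the centre of the flange's top; z is up.
- desiccator_lid: Dome lid of the desiccator, clear plastic, 0.36 to 0.54 kg, flange 192 mm across, 8 mm thick, dome 65 mm high; origin at the centre of the flange's underside. Loose, but stuck: the ring's lip grips a beaded spigot that reaches 10.5 mm below the flange. Its hold grows to about 14 N on top of the weight as the lid rises 3 to 4 mm, then gives way suddenly and is gone at 8 mm.
- lid_knob (a point): Centre of the desiccator lid's round knob: white smooth plastic, 40 mm across, 19 mm high, on a stem 24 mm across with 16 mm free between dome and knob. It lies 90.5 mm above the lid flange's underside, so 90.5 mm above the flange's top when shut; what it rises above that is how far the lid is open. A grip of about 60 N holds it.
- flask: Bystander: stoppered glass volumetric flask, 72 mm across at the bulb and 205 mm high, standing on the bench; origin at the centre of its underside.
- slide_box: Bystander: closed grey plastic box for microscope slides, 99 x 83 x 36 mm, on the bench; origin at the centre of its underside.
- beaker: Bystander: empty glass beaker, 50 mm across and 68 mm high, on the bench; origin at the centre of its underside.
Mind the look-alikes: they are no part of the job. What is meant by the part that bears tin_lid_mid is not red, and is the smaller of those in its own colour. Leave any yellow look-alike of the part that bears desiccator_seat alone.

How it is judged:
On the way, in this order (a step that is already met when the one before it is completed fails the run):
1. the tin is closed: its lid is squarely and fully on, and let go (horizontal distance between tin_lid_mid and tin_rim below 0.004 m and z of tin_lid_mid in the frame of tin_rim between -0.0065 and -0.0015 m and angle between the z axis of tin_lid_mid and the z axis of tin_rim, either way round below 0.08 rad and angle between tin_rim's own z axis and vertical below 0.08 rad and height (world z) of tin_rim below 0.03 m and distance of tin_rim from where it was at the start of the episode below 0.05 m and contact force between the fingers and tin_lid below 0.05 N), for 0.2 s.
2. the desiccator's lid, held by the fingers, has come free of its ring (z of lid_knob in the frame of desiccator_seat above 0.1005 m and contact force between the fingers and desiccator_lid above 1 N), for 0.1 s.
At the end, for the whole second after the job is handed in: Tin upright within 50 mm of its start, lid let go, centred to 4 mm, fully down to 2 mm, square to 0.08 rad. Fingers hold the desiccator lid off the base: open 35 to 58 mm, level to 0.12 rad, centred to 20 mm, under 20 mm/s. Bystanders within 20 mm (all of step 1 and z of lid_knob in the frame of desiccator_seat between 0.1255 and 0.1485 m and horizontal distance between lid_knob and desiccator_seat below 0.02 m and angle between lid_knob's own z axis and vertical below 0.12 rad and contact force between the fingers and desiccator_lid above 2 N and contact force between desiccator_lid and desiccator below 0.05 N and linear speed of desiccator_lid below 0.02 m/s and distance of each of flask, slide_box, beaker from where it was at the start of the episode below 0.02 m); the arm keeps its last pose, push and grip.
It fails at once if the desiccator's lid is lifted right away (open by more than 85 mm) (z of lid_knob in the frame of desiccator_seat above 0.1755 m).
It fails at once if the desiccator's lid is tipped (more than 0.3 rad) (angle between lid_knob's own z axis and vertical above 0.3 rad).
It fails at once if the desiccator's lid is jerked off (faster than 0.4 m/s) (linear speed of desiccator_lid above 0.4 m/s).
It fails at once if the tin is tipped (more than 0.5 rad) (angle between tin_rim's own z axis and vertical above 0.5 rad).
It fails at once if the flask, slide box or beaker is pushed away or knocked over (distance of any of flask, slide_box, beaker from where it was at the start of the episode above 0.03 m or angle between any of flask, slide_box, beaker's own z axis and vertical above 0.4 rad).
It also fails if it takes over 58 s, if anything falls off the work surface, if the arm or the gripper's body presses on something with over 40 N, if the wrist force passes 120 N, or if a joint passes its speed limit or range.

ROBOT

A 7-joint arm with a two-finger parallel gripper is mounted at the origin on the work surface. World frame = base frame: x ahead of the robot, y to its left, z up, the work surface at z = 0. Lengths are in m, angles in rad, forces in N, time in s.
With the tool pointing down it reaches from about 0.4 to 0.875 m from the base axis. Payload 19.3 kg.
Tool frame: the origin (TCP) lies at the very end of the fingers, on their centre line; the grasp point (between the pads) lies 19 mm behind it; z points along the fingers, y is the line along which they close (so a half turn about z gives the same grasp; the last joint's range is limited). The gripper opens to 85 mm and grips with 20 to 120 N. Pads are 22 mm wide; open, the fingers measure 114 mm over their backs; the gripper's body (76 mm by 85 mm) begins 54 mm behind the grasp point. The pads swing forward as they close: fully open they stand 13 mm farther back than shut.
Start: joints at [-1.392, 0.521, -0.036, 1.599, 0.021, 1.021, -0.113], TCP at [0.154, 0.606, 0.231] pointing down, gripper open.
Joint ranges: [-2.91, 2.91], [-0.3, 2.13], [-1.5, 1.42], [0.17, 2.43], [-1.26, 4.41], [0.16, 1.93], [-2.52, 2.52]. Speed limits (rad/s): [1.89, 1.89, 2.39, 2.39, 3.01, 3.01, 3.01].

INTERFACE

Orientations are given as [roll, pitch, yaw] about the fixed x, y, z axes, in that order (R = Rz(yaw) Ry(pitch) Rx(roll)).
In Python, from workcell import bot gives the robot as it stands.
- The arm moves only by the tool servo_tool, never from a script. Its argument "plan" is a list of rows, each a list of 7 numbers: the finger opening in cm, from 0 to 8.54, then the shift along the tool's x, y, z in cm, then the turn, a rotation vector about the tool's x, y, z in degrees. In form: [[fingers, x, y, z, wx, wy, wz], ...]. A call has 1 to 10 rows; each row is the pose to reach, as a shift and turn from the pose commanded when the call began, along the tool's axes at that moment; what a row does not reach only later rows make up. A row lasts 1/10 s, in which the tool goes at most 50 mm and 8.59 degrees, less where a joint would pass 70% of its speed; a pose out of reach is approached as far as the arm can. A call with a gripper value outside its range is refused whole. The fingers move at their own pace and stop on an object; "force" is the grip in N (left out, the last holds). Time passes only in rows, so rows that repeat a pose let the fingers close. It gives the time, the measured TCP pose, the force, the opening and the grip force at its end, in the units of the state.
- bot.observe(): the state, without advancing time (a new reading comes with each control period).
- bot.grab_frame(name): name is "side" or "top" or "wrist"; returns a dict with "frame" (384x512x3 uint8, blue, green, red), "mtx" (3x3 intrinsics, pixels), "k1" (the pictures are not rectified: a ray, as slopes to the right and down, at radius r is drawn at 1 + k1 r^2 times it, then the intrinsics apply), "R" (3x3) and "t" (3): a world point X has camera coordinates R X + t; the wrist camera has in their place "T_tool_cam" (4x4, takes a point from camera to tool coordinates, whose origin is the TCP and whose axes are the flange's). Camera axes: x right, y down, z forward; pixel columns grow to the right and rows downward; lengths in m; the calibration is good to about 2 mm. A picture is of the moment at which its call begins: read the wrist's pose just before it. There is no depth.
- bot.job_done(): hands the job in; it is judged then, once.
The state is a dict: "clock": time; "qpos": joint angles; "qd": joint speeds; "joint_efforts": joint torques, N m; "position": TCP position; "tool_rot": TCP orientation; "force": force on the tool from outside, world axes, zero at the start; "moment": the same for the moment, N m; "grip_width": finger opening in m; "finger_force": force on a finger pad.
Only numpy, scipy, OpenCV 4.12 (cv2) and the standard library are available. Lean on these libraries where they do the work, as an engineer would, in place of code of your own. Each camera call takes 0.05 s, during which the arm holds its last target. There are 200 camera calls.

## Working session

There is one attempt and no reset: what is moved stays moved. The work goes in short steps, Python scripts to look and compute and a tool call to move; the robot and the scene stay as the last step left them, time stands still between calls to the robot, and variables do not carry over. Pictures are saved under pics/ and viewed, at most 10 in all, crops included, and the job is handed in when it is done.

Besides the shell and the picture viewer there is one more tool, called as name(argument=value, ...) on one line, values as JSON. servo_tool: Moves the arm, as the interface text tells. Its arguments: {"type":"object","properties":{"plan":{"type":"array","items":{"type":"array","items":{"type":"number"}}},"force":{"type":"number"}},"required":["plan"]}

```bash
mkdir -p pics; cat > h.py <<'E'
import numpy as np, cv2
from workcell import bot
from scipy.spatial.transform import Rotation as Ro
def cam(name):
    s=bot.observe(); f=bot.grab_frame(name); f=dict(f)
    if 'T_tool_cam' in f:
        T=np.eye(4); T[:3,:3]=Ro.from_euler('xyz',s['tool_rot']).as_matrix(); T[:3,3]=s['position']
        W=T@np.array(f['T_tool_cam']); f['R']=W[:3,:3].T; f['t']=-W[:3,:3].T@W[:3,3]
    f['R']=np.array(f['R']); f['t']=np.array(f['t']).ravel(); f['mtx']=np.array(f['mtx'])
    return f
def ray(f,u,v):
    d=(np.array([u,v,1.])@np.linalg.inv(f['mtx']).T)[:2]; p=d.copy()
    for _ in range(20): p=d/(1+f['k1']*(p@p))
    w=f['R'].T@np.array([p[0],p[1],1]); return -f['R'].T@f['t'], w
def onz(f,u,v,z):
    c,w=ray(f,u,v); return c+w*(z-c[2])/w[2]
def proj(f,X):
    c=f['R']@np.asarray(X)+f['t']; p=c[:2]/c[2]; p=p*(1+f['k1']*(p@p)); return f['mtx'][:2,:2]@p+f['mtx'][:2,2]
E
python3 - <<'E'
from h import *
import pickle
print(bot.observe())
F={n:cam(n) for n in('side','top','wrist')}
pickle.dump(F,open('F.pkl','wb'))
for n in F: print(n,-F[n]['R'].T@F[n]['t'],F[n]['k1'],F[n]['mtx'].tolist())
print(F['wrist']['T_tool_cam'])
cv2.imwrite('pics/a.png',cv2.resize(F['top']['frame'],(800,600)))
cv2.imwrite('pics/b.png',np.hstack([cv2.resize(F[n]['frame'],(400,300)) for n in('side','wrist')]))
E
```

```text
{'clock': 0.0, 'qpos': array([-1.39219621,  0.52201457, -0.03632399,  1.59996989,  0.02120941,
        1.02106776, -0.11277032]), 'qd': array([ 0.00064683, -0.00057229, -0.00021387, -0.00068689, -0.00172452,
        0.00025637,  0.0013141 ]), 'joint_efforts': array([ 1.36466715e-03, -9.27095389e+01,  1.98000513e+00, -3.69921434e+01,
        1.78528426e-02,  7.96361302e-03, -9.13049962e-05]), 'position': array([0.15386234, 0.60544616, 0.23073907]), 'tool_rot': array([-3.14052165e+00,  8.41777478e-05,  2.89281357e+00]), 'force': array([ 0.26865342, -1.38446318,  0.49805618]), 'moment': array([-0.01451639, -0.01747776, -0.00877141]), 'finger_force': 0.0, 'grip_width': 0.08561982806656927}
side [ 0.39418101 -0.74046568  0.69805447] -0.016065675566623243 [[360.5932770940117, 0.0, 258.5444021615704], [0.0, 360.5932770940117, 192.04389834462864], [0.0, 0.0, 1.0]]
top [0.32654675 0.09056095 1.29000979] -0.09411540633049491 [[406.31962083069743, 0.0, 257.9894069142175], [0.0, 406.31962083069743, 197.08619659550348], [0.0, 0.0, 1.0]]
wrist [0.07319422 0.62668465 0.3736677 ] -0.08207213886268128 [[323.974449745744, 0.0, 255.94049554710062], [0.0, 323.974449745744, 190.86040285716547], [0.0, 0.0, 1.0]]
[[-1.65517406e-04 -9.46066336e-01 -3.23972930e-01  8.34033060e-02]
 [ 9.99999255e-01 -5.48385750e-04  1.09049856e-03  5.52462867e-04]
 [-1.20934612e-03 -3.23972509e-01  9.46065722e-01 -1.42877649e-01]
 [ 0.00000000e+00  0.00000000e+00  0.00000000e+00  1.00000000e+00]]
```

View pics/a.png

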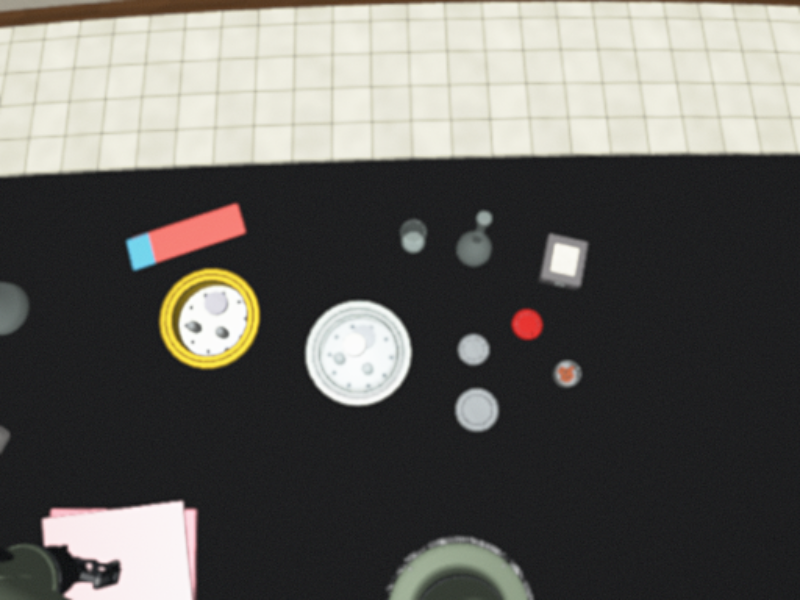

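View pics/b.png

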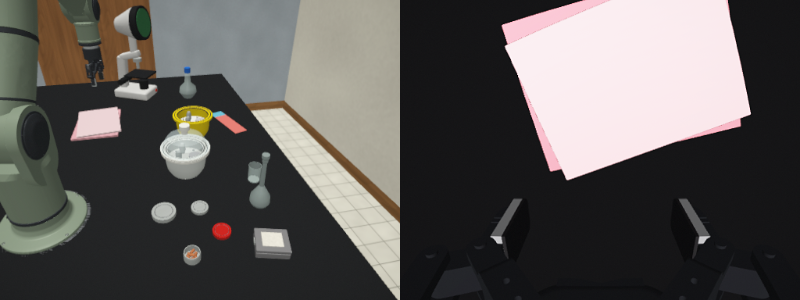

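The top view (800 px wide) shows three caps: red at (527,324), small grey at (474,350) and large grey at (477,410). The small grey one fits, since it isn't red and is the smaller of the two greys. The tin is at (567,374) and the white desiccator with its clear lid at (358,353). The yellow one at (210,318) is a look-alike.

```bash
python3 - <<'E'
from h import *
import pickle
F=pickle.load(open('F.pkl','rb'))
f=F['top']; im=f['frame']; g=im.max(2)
m=(g>60).astype(np.uint8)
cs,_=cv2.findContours(m,cv2.RETR_EXTERNAL,cv2.CHAIN_APPROX_NONE)
for c in cs:
    if cv2.contourArea(c)<100: continue
    (u,v),r=cv2.minEnclosingCircle(c)
    if not(180<u<400 and 110<v<300): continue
    for z in (0.011,0.026,0.108):
        p=onz(f,u,v,z); q=onz(f,u+r,v,z)
        print((round(u,1),round(v,1)),z,p.round(4),'diam',round(2*np.linalg.norm(q-p),4))
# knob: bright blob in top (0.204 world z top) 
for n in('top','side'):
    fr=F[n]; print(n,[onz(fr,*x,0.2).round(3) for x in ([(226,221)] if n=='top' else [(236,166)])])
a=cv2.resize(im[180:290,180:390],None,fx=3.8,fy=3.8,interpolation=cv2.INTER_CUBIC)[:300]
s=F['side']['frame']
b=cv2.resize(s[145:345,150:390],(600,500),interpolation=cv2.INTER_CUBIC)
cv2.imwrite('pics/c.png',cv2.resize(im[190:290,190:390],(800,400),interpolation=cv2.INTER_CUBIC)); cv2.imwrite('pics/d.png',b)
E
```

```text
(304.7, 262.0) 0.011 [ 0.3928 -0.0494  0.011 ] diam 0.0916
(304.7, 262.0) 0.026 [ 0.392  -0.0477  0.026 ] diam 0.0905
(304.7, 262.0) 0.108 [ 0.3878 -0.0388  0.108 ] diam 0.0847
(362.8, 238.9) 0.011 [ 0.459  -0.2375  0.011 ] diam 0.0597
(362.8, 238.9) 0.026 [ 0.4575 -0.2336  0.026 ] diam 0.059
(362.8, 238.9) 0.108 [ 0.449  -0.2126  0.108 ] diam 0.0552
(302.6, 223.3) 0.011 [ 0.5147 -0.0489  0.011 ] diam 0.0683
(302.6, 223.3) 0.026 [ 0.5125 -0.0472  0.026 ] diam 0.0675
(302.6, 223.3) 0.108 [ 0.5004 -0.0383  0.108 ] diam 0.0631
(337.1, 207.1) 0.011 [ 0.564  -0.1624  0.011 ] diam 0.0694
(337.1, 207.1) 0.026 [ 0.5612 -0.1594  0.026 ] diam 0.0686
(337.1, 207.1) 0.108 [ 0.546  -0.1432  0.108 ] diam 0.0641
(228.9, 225.4) 0.011 [0.5149 0.1855 0.011 ] diam 0.2207
(228.9, 225.4) 0.026 [0.5127 0.1844 0.026 ] diam 0.2181
(228.9, 225.4) 0.108 [0.5006 0.1783 0.108 ] diam 0.204
(360.7, 166.4) 0.011 [ 0.6975 -0.2503  0.011 ] diam 0.1302
(360.7, 166.4) 0.026 [ 0.6932 -0.2463  0.026 ] diam 0.1287
(360.7, 166.4) 0.108 [ 0.6694 -0.2244  0.108 ] diam 0.1204
(264.5, 151.0) 0.011 [0.7596 0.0647 0.011 ] diam 0.0731
(264.5, 151.0) 0.026 [0.7546 0.065  0.026 ] diam 0.0723
(264.5, 151.0) 0.108 [0.7268 0.0666 0.108 ] diam 0.0676
(305.3, 152.0) 0.011 [ 0.7523 -0.0701  0.011 ] diam 0.1231
(305.3, 152.0) 0.026 [ 0.7473 -0.0683  0.026 ] diam 0.1217
(305.3, 152.0) 0.108 [ 0.72   -0.0579  0.108 ] diam 0.1138
top [array([0.499, 0.179, 0.2  ])]
side [array([0.498, 0.152, 0.2  ])]
```

View pics/c.png

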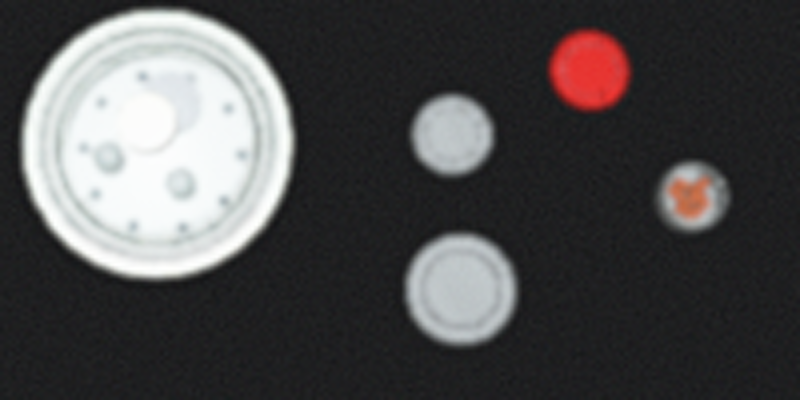

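View pics/d.png

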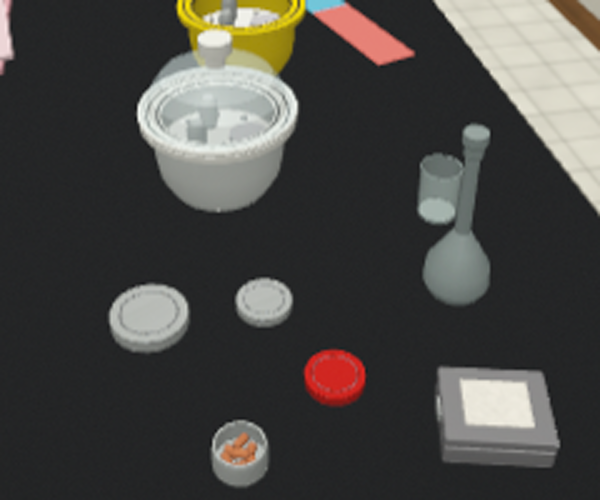

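The crop confirms it. The small grey cap is at crop (452,135) and measures about 60–66 mm across. The large grey one at (462,290) is about 90 mm. The tin is at (0.4575,-0.234), the desiccator centre at (0.500,0.178) and the cap at (0.514,-0.049). I'll move over, raising the tool on the way.

servo_tool(plan=[[8.5,-30.4,-27.9,-8,0,0,40],[8.5,-30.4,-27.9,-8,0,0,40],[8.5,-30.4,-27.9,-8,0,0,40],[8.5,-30.4,-27.9,-8,0,0,40],[8.5,-30.4,-27.9,-8,0,0,40],[8.5,-30.4,-27.9,-8,0,0,40],[8.5,-30.4,-27.9,-8,0,0,40],[8.5,-30.4,-27.9,-8,0,0,40],[8.5,-30.4,-27.9,-8,0,0,40],[8.5,-30.4,-27.9,-8,0,0,40]])

```text
clock: 1.15
position: [0.3815, 0.258, 0.312]
tool_rot: [3.14, 0.0, 2.19]
force: [0.7, 0.5, -0.4]
grip_width: 0.0849
finger_force: 0.0
```

servo_tool(plan=[[8.5,-39.3,-13.5,1.2,0,0,35.5],[8.5,-39.3,-13.5,1.2,0,0,35.5],[8.5,-39.3,-13.5,1.2,0,0,35.5],[8.5,-39.3,-13.5,1.2,0,0,35.5],[8.5,-39.3,-13.5,1.2,0,0,35.5],[8.5,-39.3,-13.5,1.2,0,0,35.5],[8.5,-39.3,-13.5,1.2,0,0,35.5],[8.5,-39.3,-13.5,1.2,0,0,35.5],[8.5,-39.3,-13.5,1.2,0,0,35.5],[8.5,-39.3,-13.5,1.2,0,0,35.5]])

```text
clock: 2.15
position: [0.5, -0.1391, 0.2987]
tool_rot: [-3.141, 0.001, 1.572]
force: [-0.8, 1.1, 0.2]
grip_width: 0.0844
finger_force: 0.0
```

```bash
cat >> h.py <<'E'
def circles(f,z,thr=60):
    "bright blobs: boundary cast on plane z, circle fitted (least squares)"
    m=(f['frame'].max(2)>thr).astype(np.uint8)
    for c in cv2.findContours(m,cv2.RETR_EXTERNAL,cv2.CHAIN_APPROX_NONE)[0]:
        if cv2.contourArea(c)<300: continue
        P=np.array([onz(f,u,v,z)[:2] for u,v in c[:,0].astype(float)])
        s=np.linalg.lstsq(np.c_[2*P,np.ones(len(P))],(P**2).sum(1),rcond=None)[0]
        r=np.sqrt(s[2]+s[:2]@s[:2]); e=np.std(np.linalg.norm(P-s[:2],axis=1))
        print(c[:,0].mean(0).round(),'z',z,'c',s[:2].round(4),'D',round(2*r,4),'err',round(e,4))
def go(x,y,z,yaw=90):
    s=bot.observe(); R=Ro.from_euler('xyz',s['tool_rot'])
    G=Ro.from_euler('xyz',[180,0,yaw],degrees=True)
    print('to',(x,y,z),'cm',(R.inv().apply(np.array([x,y,z])-s['position'])*100).round(2),'deg',(R.inv()*G).as_rotvec(degrees=True).round(2))
E
python3 - <<'E'
from h import *
f=cam('wrist'); cv2.imwrite('pics/e.png',f['frame'])
print(bot.observe()['position'],bot.observe()['tool_rot'])
for z in(0.011,0.026): circles(f,z)
E
```

```text
[ 0.49990031 -0.13743831  0.2986671 ] [-3.14044445e+00  2.54396286e-04  1.57391448e+00]
[428. 362.] z 0.011 c [ 0.8322 -0.5316] D 0.1318 err 0.0173
[ 84. 362.] z 0.011 c [ 0.1684 -0.5312] D 0.1338 err 0.0177
[507. 322.] z 0.011 c [ 0.9915 -0.4414] D 0.1334 err 0.0152
[378. 289.] z 0.011 c [ 0.6535 -0.3831] D 0.1299 err 0.0116
[134. 289.] z 0.011 c [ 0.3472 -0.384 ] D 0.1308 err 0.0116
[227. 214.] z 0.011 c [ 0.4578 -0.2376] D 0.0579 err 0.0017
[388. 221.] z 0.011 c [ 0.6969 -0.2511] D 0.12 err 0.0075
[301. 161.] z 0.011 c [ 0.5626 -0.1622] D 0.0624 err 0.001
[455.  90.] z 0.011 c [ 0.7642 -0.0624] D 0.1108 err 0.0206
[267.  76.] z 0.011 c [ 0.514  -0.0499] D 0.06 err 0.0005
[171.  77.] z 0.011 c [ 0.3918 -0.0505] D 0.0843 err 0.0006
[428. 362.] z 0.026 c [ 0.8206 -0.515 ] D 0.1272 err 0.0167
[ 84. 362.] z 0.026 c [ 0.1799 -0.5146] D 0.1291 err 0.0171
[507. 322.] z 0.026 c [ 0.9744 -0.4279] D 0.1287 err 0.0147
[378. 289.] z 0.026 c [ 0.6482 -0.3716] D 0.1254 err 0.0112
[134. 289.] z 0.026 c [ 0.3526 -0.3726] D 0.1263 err 0.0112
[227. 214.] z 0.026 c [ 0.4593 -0.2312] D 0.0559 err 0.0017
[388. 221.] z 0.026 c [ 0.6901 -0.2443] D 0.1159 err 0.0072
[301. 161.] z 0.026 c [ 0.5604 -0.1585] D 0.0603 err 0.0009
[455.  90.] z 0.026 c [ 0.755  -0.0621] D 0.1069 err 0.0199
[267.  76.] z 0.026 c [ 0.5135 -0.0501] D 0.058 err 0.0004
[171.  77.] z 0.026 c [ 0.3956 -0.0507] D 0.0814 err 0.0006
```

View pics/e.png

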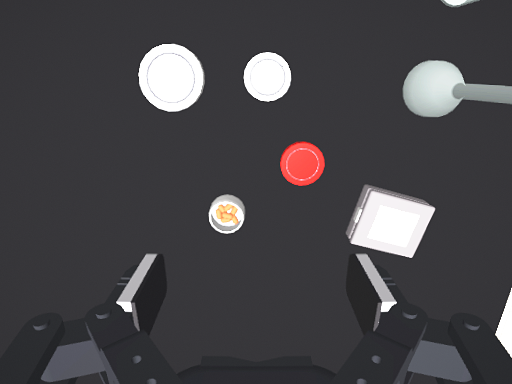

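The wrist view shows the small grey cap at (267,76), 60.0 mm across at z=0.011, with its centre at (0.514,-0.050). The tin is at (227,214), near (0.459,-0.232). Descending over the cap.

servo_tool(plan=[[8.0,8.8,1.4,5,0,0,0],[7.6,8.8,1.4,10,0,0,0],[7.6,8.8,1.4,15,0,0,0],[7.6,8.8,1.4,20,0,0,0],[7.6,8.8,1.4,22,0,0,0],[7.6,8.8,1.4,22,0,0,0],[7.6,8.8,1.4,22,0,0,0]])

```text
clock: 2.9
position: [0.5131, -0.0486, 0.0796]
tool_rot: [-3.14, -0.0, 1.576]
force: [-0.5, -0.4, 0.4]
grip_width: 0.0761
finger_force: 0.0
```

```bash
python3 - <<'E'
from h import *
f=cam('wrist'); cv2.imwrite('pics/f.png',f['frame'])
for i in range(3): s=bot.observe(); print(s['position'],s['tool_rot'],s['grip_width'])
circles(f,0.011)
go(.514,-.050,-.002)
E
```

```text
[ 0.51409011 -0.04898854  0.08095196] [ 3.14054733e+00 -1.26681596e-04  1.57543663e+00] 0.07645553283770383
[ 0.51409011 -0.04898854  0.08095196] [ 3.14054733e+00 -1.26681596e-04  1.57543663e+00] 0.07645553283770383
[ 0.51409011 -0.04898854  0.08095196] [ 3.14054733e+00 -1.26681596e-04  1.57543663e+00] 0.07645553283770383
[420. 362.] z 0.011 c [ 0.6616 -0.1948] D 0.0549 err 0.0063
[ 89. 355.] z 0.011 c [ 0.3625 -0.192 ] D 0.0518 err 0.0067
[314. 331.] z 0.011 c [ 0.5622 -0.1591] D 0.0628 err 0.0019
[363. 285.] z 0.011 c [ 0.5758 -0.1205] D 0.0625 err 0.0052
[148. 285.] z 0.011 c [ 0.4501 -0.1208] D 0.0607 err 0.0052
[503. 226.] z 0.011 c [ 0.7073 -0.0645] D 0.044 err 0.0083
[257. 206.] z 0.011 c [ 0.5141 -0.0492] D 0.0608 err 0.0006
[ 89. 205.] z 0.011 c [ 0.392  -0.0507] D 0.0872 err 0.0014
to (0.514, -0.05, -0.002) cm [-0.1  -0.02  8.3 ] deg [ 0.06 -0.01  0.27]
```

View pics/f.png

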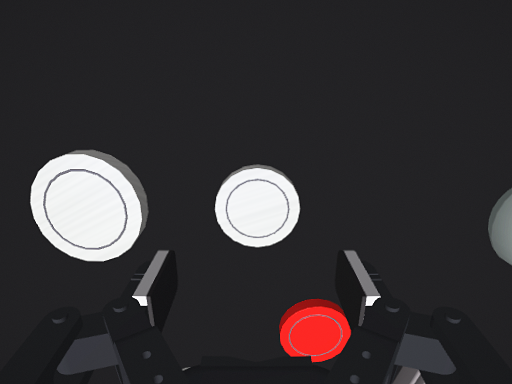

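The cap sits centred between the fingers at pixel (257,206), centre (0.514,-0.049). Descending.

servo_tool(plan=[[7.6,0,0,3,0,0,0],[7.6,0,0,6,0,0,0],[7.6,0,0,7.4,0,0,0],[7.6,0,0,8.1,0,0,0],[7.6,0,0,8.1,0,0,0],[7.6,0,0,8.1,0,0,0]], force=20)

```text
clock: 3.55
position: [0.5142, -0.0494, -0.0004]
tool_rot: [3.14, 0.0, 1.575]
force: [0.2, -0.5, 0.1]
grip_width: 0.0763
finger_force: 0.0
```

servo_tool(plan=[[6.5,0,0,0,0,0,0],[5.5,0,0,0,0,0,0],[5.0,0,0,0,0,0,0],[5.0,0,0,0,0,0,0],[5.0,0,0,0,0,0,0],[5.0,0,0,0,0,0,0],[5.0,0,0,0,0,0,0]], force=25)

```text
clock: 4.25
position: [0.514, -0.0493, -0.0006]
tool_rot: [3.14, -0.0, 1.575]
force: [-2.4, 0.9, 13.7]
grip_width: 0.0587
finger_force: 23.7
```

servo_tool(plan=[[5.0,0,0,-0.5,0,0,0],[5.0,0,0,-2,0,0,0],[5.0,0,0,-5,0,0,0],[5.0,0,0,-9,0,0,0],[5.0,0,0,-10,0,0,0],[5.0,0,0,-10,0,0,0]])

```text
clock: 4.85
position: [0.5144, -0.049, 0.1]
tool_rot: [3.138, -0.0, 1.575]
force: [0.4, 0.0, -1.1]
grip_width: 0.0577
finger_force: 27.2
```

servo_tool(plan=[[5.0,-3,-0.7,0,0,0,0],[5.0,-7,-1.6,0,0,0,0],[5.0,-11,-2.5,0,0,0,0],[5.0,-15,-3.4,0,0,0,0],[5.0,-19,-4.3,0,0,0,0],[5.0,-22.5,-5.2,0,0,0,0],[5.0,-24.2,-5.5,0,0,0,0],[5.0,-24.2,-5.5,0,0,0,0],[5.0,-24.2,-5.5,0,0,0,0],[5.0,-24.2,-5.5,0,0,0,0]])

```text
clock: 5.85
position: [0.4596, -0.2903, 0.0977]
tool_rot: [-3.141, -0.001, 1.576]
force: [-1.4, 0.5, -1.6]
grip_width: 0.0577
finger_force: 27.2
```

```bash
python3 - <<'E'
from h import *
f=cam('wrist'); cv2.imwrite('pics/g.png',f['frame'])
for i in range(1): s=bot.observe(); print(s['position'],s['tool_rot'],s['grip_width'],s['force'])
circles(f,0.026); circles(f,0.0)
E
```

```text
[ 0.45976237 -0.29027769  0.09783538] [-3.14104830e+00 -7.31539440e-04  1.57657136e+00] 0.057971423658665235 [-0.26546952  0.02936597  0.29842344]
[395. 345.] z 0.026 c [ 0.5848 -0.4209] D 0.0468 err 0.0053
[117. 345.] z 0.026 c [ 0.3361 -0.4226] D 0.0467 err 0.0055
[335. 283.] z 0.026 c [ 0.4967 -0.3595] D 0.0694 err 0.0052
[174. 281.] z 0.026 c [ 0.417  -0.3587] D 0.0607 err 0.0057
[256. 264.] z 0.026 c [ 0.46   -0.3418] D 0.0997 err 0.0015
[502. 146.] z 0.026 c [ 0.638  -0.2457] D 0.0455 err 0.0086
[254. 127.] z 0.026 c [ 0.458  -0.2358] D 0.049 err 0.0003
[410.  27.] z 0.026 c [ 0.5552 -0.1718] D 0.0511 err 0.0043
[395. 345.] z 0.0 c [ 0.6    -0.4469] D 0.0524 err 0.006
[117. 345.] z 0.0 c [ 0.3211 -0.4488] D 0.0524 err 0.0062
[335. 283.] z 0.0 c [ 0.5012 -0.378 ] D 0.0778 err 0.0058
[174. 281.] z 0.0 c [ 0.4118 -0.3771] D 0.0681 err 0.0064
[256. 264.] z 0.0 c [ 0.4601 -0.3582] D 0.1118 err 0.0017
[502. 146.] z 0.0 c [ 0.6596 -0.2504] D 0.0511 err 0.0096
[254. 127.] z 0.0 c [ 0.4578 -0.2393] D 0.055 err 0.0003
[410.  27.] z 0.0 c [ 0.5668 -0.1677] D 0.0573 err 0.0048
```

View pics/g.png

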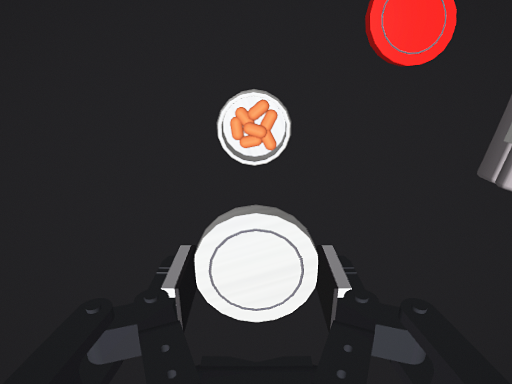

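```bash
python3 - <<'E'
from h import *
f=cam('wrist'); s=bot.observe(); print(s['position'])
f['frame'][:150]=0
for t in (150,190): circles(f,s['position'][2]+.012,t)
E
```

```text
[ 0.45981291 -0.29041084  0.0980077 ]
[256. 267.] z 0.11000769737260528 c [ 0.46   -0.2905] D 0.0584 err 0.0003
[256. 267.] z 0.11000769737260528 c [ 0.46   -0.2905] D 0.0582 err 0.0003
```

servo_tool(plan=[[5.0,2,0,0,0,0,0],[5.0,4.5,-0.15,0,0,0,0],[5.0,5.45,-0.15,1,0,0,0],[5.0,5.45,-0.15,3.5,0,0,0],[5.0,5.45,-0.15,5.5,0,0,0],[5.0,5.45,-0.15,6.5,0,0,0],[5.0,5.45,-0.15,6.5,0,0,0],[5.0,5.45,-0.15,6.5,0,0,0]])

```text
clock: 6.75
position: [0.4578, -0.2373, 0.0336]
tool_rot: [3.142, 0.0, 1.575]
force: [0.4, 0.5, -0.2]
grip_width: 0.0577
finger_force: 27.2
```

servo_tool(plan=[[5.0,0,0,0.3,0,0,0],[5.0,0,0,0.6,0,0,0],[5.0,0,0,0.9,0,0,0],[5.0,0,0,1.2,0,0,0],[5.0,0,0,1.2,0,0,0]])

```text
clock: 7.25
position: [0.4576, -0.237, 0.021]
tool_rot: [-3.141, -0.0, 1.575]
force: [-0.2, -0.9, 0.7]
grip_width: 0.0576
finger_force: 27.2
```

servo_tool(plan=[[5.0,0,0,0.2,0,0,0],[5.0,0,0,0.35,0,0,0],[5.0,0,0,0.45,0,0,0],[5.0,0,0,0.5,0,0,0],[5.0,0,0,0.5,0,0,0]])

```text
clock: 7.75
position: [0.4578, -0.237, 0.0165]
tool_rot: [3.141, -0.0, 1.575]
force: [-0.5, 1.1, 5.6]
grip_width: 0.0579
finger_force: 27.8
```

servo_tool(plan=[[6.0,0,0,0,0,0,0],[6.3,0,0,0,0,0,0],[6.8,0,0,0,0,0,0],[7.2,0,0,0,0,0,0],[7.6,0,0,0,0,0,0],[7.6,0,0,0,0,0,0],[7.6,0,0,-2,0,0,0],[7.6,0,0,-6,0,0,0],[7.6,0,0,-11,0,0,0],[7.6,0,0,-11,0,0,0]])

```text
clock: 8.75
position: [0.4598, -0.2383, 0.1312]
tool_rot: [3.135, 0.002, 1.574]
force: [0.3, 0.0, -0.9]
grip_width: 0.076
finger_force: 0.0
```

```bash
python3 - <<'E'
from h import *
f=cam('wrist'); cv2.imwrite('pics/h.png',f['frame'])
s=bot.observe(); print(s['position'],s['tool_rot'],s['force'])
circles(f,.028,150); f=cam('top'); circles(f,.028)
E
```

```text
[ 0.45912725 -0.2374496   0.12877763] [3.13708053e+00 1.28361869e-03 1.57527103e+00] [ 0.59169932  1.32608057 -0.62203121]
[362. 278.] z 0.028 c [ 0.5492 -0.3255] D 0.0469 err 0.0083
[150. 278.] z 0.028 c [ 0.374  -0.3258] D 0.0469 err 0.0081
[253. 188.] z 0.028 c [ 0.458  -0.2371] D 0.0603 err 0.0005
[485. 190.] z 0.028 c [ 0.6671 -0.2431] D 0.0732 err 0.0095
[383.  94.] z 0.028 c [ 0.5554 -0.163 ] D 0.0568 err 0.0005
[ 77. 353.] z 0.028 c [0.1316 0.6571] D 0.2806 err 0.0298
[348. 312.] z 0.028 c [ 0.2031 -0.1777] D 0.4659 err 0.0515
[364. 238.] z 0.028 c [ 0.4588 -0.2364] D 0.0655 err 0.0009
[337. 207.] z 0.028 c [ 0.561  -0.1589] D 0.0653 err 0.0008
[229. 225.] z 0.028 c [0.5138 0.1845] D 0.2149 err 0.0008
[  6. 197.] z 0.028 c [0.6269 0.9273] D 0.0895 err 0.0104
[407. 222.] z 0.028 c [ 0.5102 -0.4064] D 0.2175 err 0.0194
[134. 203.] z 0.028 c [0.5931 0.4897] D 0.2118 err 0.001
[361. 167.] z 0.028 c [ 0.692  -0.2455] D 0.1096 err 0.0067
[305. 153.] z 0.028 c [ 0.7436 -0.0659] D 0.0919 err 0.0144
[118. 151.] z 0.028 c [0.7704 0.5485] D 0.1881 err 0.0333
[253.  52.] z 0.028 c [1.2294 0.0945] D 1.3167 err 0.2681
```

View pics/h.png

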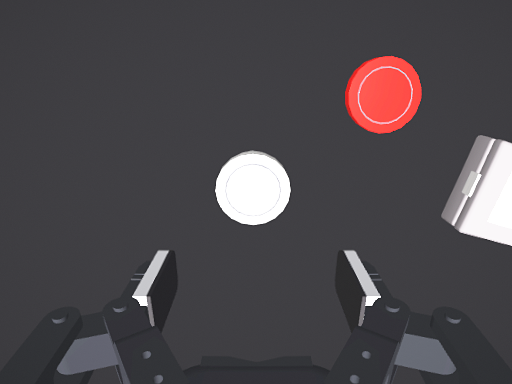

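The picture shows the cap seated on the tin at (253,188). It reads 60.3 mm across at z=0.028, the seated height, and lies 1–2 mm from the tin centre. On to the desiccator knob.

servo_tool(plan=[[8.5,0,0,-5,0,0,0],[8.5,2,0.3,-10,0,0,0],[8.5,6,1,-14,0,0,0],[8.5,10,2,-17,0,0,0],[8.5,15,2.5,-17,0,0,0],[8.5,20,3,-17,0,0,0],[8.5,25,3.5,-17,0,0,0],[8.5,30,4.1,-17,0,0,0],[8.5,35,4.1,-17,0,0,0],[8.5,39.5,4.1,-17,0,0,0]])

```text
clock: 9.85
position: [0.4965, 0.1549, 0.2951]
tool_rot: [-3.14, 0.001, 1.575]
force: [1.4, 0.5, -0.2]
grip_width: 0.085
finger_force: 0.0
```

servo_tool(plan=[[8.5,1.5,0,0,0,0,0],[8.5,2,0,0,0,0,0],[8.5,2,0,0,0,0,0],[8.5,2,0,0,0,0,0]])

```text
clock: 10.25
position: [0.4971, 0.1711, 0.296]
tool_rot: [-3.141, 0.001, 1.573]
force: [-0.5, -1.1, 0.3]
grip_width: 0.085
finger_force: 0.0
```

```bash
python3 - <<'E'
from h import *
f=cam('wrist'); cv2.imwrite('pics/i.png',f['frame'])
s=bot.observe(); print(s['position'],s['tool_rot'],s['force'])
circles(f,.108,80); print()
circles(f,.208,235)
go(.5,.178,.181)
E
```

```text
[0.49717342 0.17111509 0.29614603] [-3.14137329e+00  4.35773172e-04  1.57296918e+00] [ 0.55557525 -0.61766458 -1.02174787]
[294. 340.] z 0.108 c [ 0.5475 -0.0654] D 0.0488 err 0.0014
[508. 326.] z 0.108 c [ 0.8746 -0.0479] D 0.0909 err 0.0103
[410. 291.] z 0.108 c [0.6884 0.0083] D 0.0443 err 0.007
[188. 287.] z 0.108 c [0.4159 0.0172] D 0.0629 err 0.0015
[ 10. 262.] z 0.108 c [0.1697 0.0462] D 0.1116 err 0.0201
[437. 228.] z 0.108 c [0.7081 0.0965] D 0.0615 err 0.0081
[258. 152.] z 0.108 c [0.5    0.1759] D 0.1967 err 0.0004

[259. 151.] z 0.208 c [0.499 0.2  ] D 0.1358 err 0.0003
to (0.5, 0.178, 0.181) cm [ 0.69  0.29 11.51] deg [-0.01  0.02  0.12]
```

View pics/i.png

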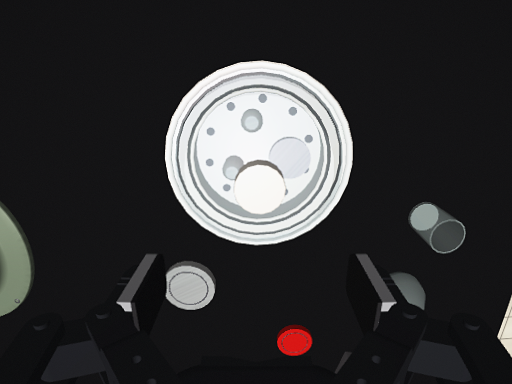

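The flange at (258,152) gives a centre of (0.500,0.178), agreeing with the top view. The knob top is at (260,187), concentric with it. Descending onto the knob.

servo_tool(plan=[[8.5,0.7,0.3,0,0,0,0],[8.5,0.7,0.3,4,0,0,0],[8.5,0.7,0.3,8,0,0,0],[8.5,0.7,0.3,10.5,0,0,0],[8.5,0.7,0.3,11.4,0,0,0],[8.5,0.7,0.3,11.4,0,0,0],[8.5,0.7,0.3,11.4,0,0,0]])

```text
clock: 11.0
position: [0.5007, 0.1798, 0.1834]
tool_rot: [3.14, -0.001, 1.575]
force: [-0.3, -0.1, 0.1]
grip_width: 0.0852
finger_force: 0.0
```

servo_tool(plan=[[6,0,0,0,0,0,0],[4.5,0,0,0,0,0,0],[3.0,0,0,0,0,0,0],[3.0,0,0,0,0,0,0],[3.0,0,0,0,0,0,0],[3.0,0,0,0,0,0,0],[3.0,0,0,0,0,0,0],[3.0,0,0,0,0,0,0]], force=65)

```text
clock: 11.8
position: [0.5001, 0.1799, 0.1831]
tool_rot: [3.141, -0.001, 1.575]
force: [-5.1, -0.6, 13.0]
grip_width: 0.0379
finger_force: 63.7
```

servo_tool(plan=[[3.0,0,0,-0.05,0,0,0],[3.0,0,0,-0.1,0,0,0],[3.0,0,0,-0.15,0,0,0],[3.0,0,0,-0.2,0,0,0],[3.0,0,0,-0.25,0,0,0],[3.0,0,0,-0.3,0,0,0],[3.0,0,0,-0.35,0,0,0],[3.0,0,0,-0.4,0,0,0],[3.0,0,0,-0.45,0,0,0],[3.0,0,0,-0.5,0,0,0]], force=75)

```text
clock: 12.8
position: [0.4998, 0.1796, 0.1872]
tool_rot: [-3.141, 0.0, 1.575]
force: [-0.4, -0.3, -11.1]
grip_width: 0.0374
finger_force: 77.1
```

servo_tool(plan=[[3.0,0,0,-0.05,0,0,0],[3.0,0,0,-0.1,0,0,0],[3.0,0,0,-0.15,0,0,0],[3.0,0,0,-0.2,0,0,0],[3.0,0,0,-0.3,0,0,0],[3.0,0,0,-0.4,0,0,0],[3.0,0,0,-0.6,0,0,0],[3.0,0,0,-0.8,0,0,0],[3.0,0,0,-1.0,0,0,0],[3.0,0,0,-1.0,0,0,0]])

```text
clock: 13.8
position: [0.5001, 0.1798, 0.1976]
tool_rot: [3.141, -0.0, 1.575]
force: [0.6, 0.1, -6.3]
grip_width: 0.0378
finger_force: 77.7
```

servo_tool(plan=[[3.0,0,0,-0.3,0,0,0],[3.0,0,0,-0.7,0,0,0],[3.0,0,0,-1.2,0,0,0],[3.0,0,0,-1.7,0,0,0],[3.0,0,0,-2.2,0,0,0],[3.0,0,0,-2.6,0,0,0],[3.0,0,0,-2.9,0,0,0],[3.0,0,0,-3.1,0,0,0],[3.0,0,0,-3.1,0,0,0],[3.0,0,0,-3.1,0,0,0]])

```text
clock: 14.8
position: [0.4999, 0.1797, 0.2282]
tool_rot: [-3.141, 0.0, 1.575]
force: [0.9, 0.5, -6.2]
grip_width: 0.0375
finger_force: 77.7
```

```bash
python3 - <<'E'
from h import *
f=cam('side'); s=bot.observe(); print(s['position'],s['tool_rot'],s['force'],s['finger_force'])
for z in (.108,.153,.2435): print(z,proj(f,(.5,.178,z)).round(),proj(f,(.404,.178,z)).round(),proj(f,(.596,.178,z)).round())
cv2.imwrite('pics/j.png',cv2.resize(f['frame'][80:320,150:390],(600,600),interpolation=cv2.INTER_CUBIC))
E
```

```text
[0.49987923 0.17969401 0.22812242] [-3.14130310e+00  1.56976935e-04  1.57499771e+00] [ 0.54657758 -0.71624045 -4.99205613] 77.65289068222046
0.108 [237. 188.] [205. 192.] [268. 185.]
0.153 [236. 176.] [204. 179.] [268. 172.]
0.2435 [235. 148.] [201. 151.] [268. 145.]
```

View pics/j.png

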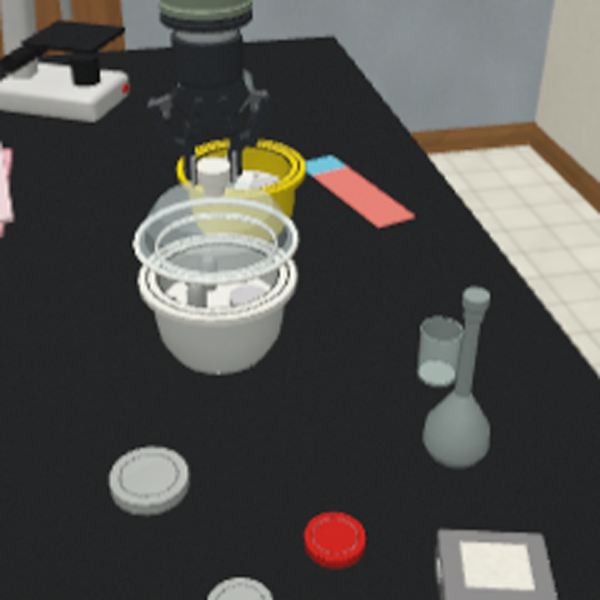

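The side view shows the lid hanging level in the gripper. Its flange is at crop (216,239), which is full-image (236,176), exactly where a 45 mm opening should put it. The bystanders haven't moved. Handing in.

```bash
python3 -c "
from workcell import bot
print(bot.job_done())"
```

```text
the job is handed in; nothing more can be done
None
```

I closed the tin with its small grey lid, and the gripper is holding the desiccator lid level and steady, about 45 mm open. I handed the job in at about 15 s of the 58 s allowed; it returned no verdict.

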